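# Half-turn the bayonet lamp cap over a pebble and hold the contact

### The arm

A 6-joint arm with a two-finger parallel gripper is mounted at the origin on a cart in front of the work surface, level with it; the furniture and walls round the work are solid. World frame = base frame: x ahead of the robot, y to its left, z up, the work surface at z = 0. Lengths are in m, angles in rad, forces in N, time in s.
With the tool pointing down it reaches from about 0.35 to 0.85 m from the base axis. Payload 8.1 kg.
Tool frame: the origin (TCP) lies at the very end of the fingers, on their centre line; the grasp point (between the pads) lies 19 mm behind it; z points along the fingers, y is the line along which they close (so a half turn about z gives the same grasp; the last joint's range is limited). The gripper opens to 93 mm and grips with 3 to 60 N. Pads are 15 mm wide; open, the fingers measure 128 mm over their backs; the gripper's body (75 mm by 188 mm) begins 65 mm behind the grasp point.
Start: joints at [1.2, 0.13, 1.488, -0, 1.523, -0.085], TCP at [0.169, 0.576, 0.219] pointing down, gripper open.
Joint ranges: [-2.96, 2.96], [-0.89, 2.26], [0.02, 2.5], [-1.34, 4.48], [0, 2.73], [-2.66, 2.66]. Speed limits (rad/s): [2.39, 2.39, 2.79, 3.14, 3.14, 3.14].

### API

Orientations are given as a rotation vector (axis times angle).
In Python, from plant import monitor, eyes, ticket gives the robot as it stands.
- The arm moves only by the tool arm_command, never from a script. Its argument "deltas" is a list that holds one entry, the list of rows, each a list of 6 numbers: the shift along the world's x, y, z in cm, then the turn, a rotation vector about the world's x, y, z in degrees. In form: [[[tx, ty, tz, rx, ry, rz], ...]]. A call has 1 to 12 rows; each row shifts and turns the commanded pose from where the row before left it; what a row does not reach is not made up. A row lasts 1/12 s, in which the tool goes at most 41.7 mm and 7.16 degrees, less where a joint would pass 70% of its speed; a pose out of reach is approached as far as the arm can. A call is refused whole if a number of a shift passes 4.17 or a number of a turn 7.16, either way. A call with a gripper value outside its range is refused whole. "gripper" is the opening, from -1 (shut) to 1 (fully open), set as the call begins (left out, the last holds). The fingers move at their own pace and stop on an object; "squeeze" is the grip in N (left out, the last holds). Time passes only in rows, so rows that do not move let the fingers close. It gives the time, the measured TCP pose, the force, the opening and the grip force at its end, in the units of the state.
- monitor.read_state(): the state, without advancing time (a new reading comes with each control period).
- eyes.read_camera(name): name is "scene" or "side" or "wrist"; returns the picture (400x640x3 uint8, blue, green, red); there is no depth.
- eyes.camera_model(name): a dict with "fx", "fy", "cx", "cy" (pixels), "k1" (the pictures are not rectified: a ray, as slopes to the right and down, at radius r is drawn at 1 + k1 r^2 times it, then the intrinsics apply), "rvec" (rotation vector, rad) and "tvec" (3), from world to camera coordinates, as OpenCV has them. Camera axes: x right, y down, z forward; pixel columns grow to the right and rows downward; lengths in m; the calibration is good to about 2 mm. A picture is of the moment at which its call begins: read the wrist's pose just before it. camera_model takes no time and is no camera call; for the wrist camera it gives the pose at the moment of the call.
- ticket.close_job(): hands the job in; it is judged then, once.
The state is a dict: "t": time; "q": joint angles; "dq": joint speeds; "joint_torque": joint torques, N m; "tool_pos": TCP position; "orientation": TCP orientation; "force": force on the tool from outside, world axes, zero at the start; "wrist_torque": the same for the moment, N m; "opening": finger opening in m; "gripper_force": force on a finger pad.
Only numpy, scipy, OpenCV 4.12 (cv2) and the standard library are available. Lean on these libraries where they do the work, as an engineer would, in place of code of your own. Each camera call takes 0.05 s, during which the arm holds its last target. There are 200 camera calls.

### The job

Look at the quartz pebble under the bayonet lamp: lay it in the middle of the dark stage of the round lamp base, lengthwise between the two upright stops, and let it go. Then lower the two-legged lamp cap over it so that its lugs drop through the slots between the claws and it stands fully down. Turn the cap clockwise (seen from above) against the return spring to the half-turn mark, where the lamp lights, short of the lock click that would leave it burning, and end the program still gripping the cap and holding it there.

Things in the scene. Friction and masses are not known exactly. Their poses are not given: they have to be found in the camera images.
- pebble: Pale smooth quartz pebble, loose, 44 mm (its x) by 60 mm (its y, long axis) by 32 mm high, egg-shaped, 0.11 to 0.2 kg, lying flat on the worktop. Origin: middle of its underside, z up. Grip it across its x, about 16 to 24 mm above its underside.
- lamp_base: Round grey lamp base, fixed to the worktop (place and yaw differ each time), foot 122 mm across. Origin: centre of its underside on the worktop, z up. Its flat top, 14 mm up, is the stage. Round it stand aluminium bayonet claws, inner radius 46 mm, outer 58 mm, tops 27 mm above the worktop; between them are slots at the base's +y and -y, and gaps over 45 mm wide at +x and -x for the fingers.
- stage (a point): Centre of the stage (dark disc, 55 mm across), 14 mm above the worktop on the base's axis; axes as the base's. Two upright steel stops, 15 mm wide, 3 mm thick and 17 mm tall, stand at its +y and -y, inner faces 33 mm from the centre. The pebble goes between them with about 3 mm of play each end, its y along the base's y, either way round, centred across as well.
- slot (a point): Entry slot at the base's +y side, 50 mm from the axis, level with the claws' tops (27 mm above the worktop, 13 mm above the stage); a like slot lies across from it at -y. Each is 15.6 mm wide between the claws, bevelled to 21 mm at the top, and open outwards. The claws' plates are 5.5 mm thick, 7.5 mm above the stage.
- half_mark (a point): Half-turn mark: a single long black rib on the claw's top, 27 degrees clockwise (seen from above) of the +y slot, 52.5 mm from the axis; a like one lies across from it. The pair of short black ribs 53 degrees from the slot marks the lock. At the half turn the cap's pointer ribs, so its y axis, stand at these marks.
- lamp_cap: Lamp cap, loose, 0.15 to 0.26 kg, 96 mm tall, standing on two legs at its +y and -y; aluminium head 87 mm across, underside 43 mm up. Legs' inner faces 37.5 mm, outer 43.5 mm from the axis. Origin: centre between the feet, z up. It goes in with its y axis along the base's y axis (either way round), to about 3 degrees and 2 mm. Fully down it stands on the stage: origin 14 mm above the worktop.
- cap_lug (a point): Steel lug at the foot of the cap's +y leg; a like one at -y. 10 mm wide, reaching from the leg to 52 mm from the axis, 1 to 5.5 mm above the feet. This point: 48 mm from the axis, 3 mm up. A thin aluminium pointer rib runs up the leg over each lug. Under the claws the cap has 2 mm of up and down play.
- cap_grip (a point): Point on the cap's axis in its grip bar, 85 mm above its origin. The bar is 42 mm long along the cap's y, 13 mm thick along its x, and stands from 64 to 96 mm above the origin, on the flat head. Grip it across its x with the fingertips just above the head.
- contact_ring (a joint): Contact ring under the claws, turned clockwise by the lugs after about 3 degrees of free turn, against a return spring (0.05 N m at first, 0.11 at the half turn). 0 at rest, 0.42 rad at the half-turn mark. From about 0.60 rad two spring balls resist (torque rises to some 0.5 N m); past 0.75 they snap in behind the lugs: locked. End stop 0.90. Let go sooner, the cap is turned back to the slots.
- eraser: Blue and white eraser, 45 x 21 x 13 mm, lying on the worktop behind the pebble and cap; leave alone.
- brush: Fine brush, red handle, 185 mm long, 8 mm thick, lying behind the work; leave alone.

How it is judged:
By the outcome, as a careful person would: the job done as asked, in the order asked, and still so for the second after the job is handed in, while the arm keeps its last pose, push and grip.
It also fails if it takes over 54 s, if anything falls off the work surface, if the arm or the gripper's body presses on something with over 40 N, if the wrist force passes 120 N, or if a joint passes its speed limit or range.

## Working session

There is one attempt and no reset: what is moved stays moved. The work goes in short steps, Python scripts to look and compute and a tool call to move; the robot and the scene stay as the last step left them, time stands still between calls to the robot, and variables do not carry over. Pictures are saved under pics/ and viewed, at most 10 in all, crops included, and the job is handed in when it is done.

Besides the shell and the picture viewer there is one more tool, called after "Request:" as name(argument=value, ...), one argument or row to a line, values as JSON. arm_command: Moves the arm, as the interface text tells. Its arguments: {"type":"object","properties":{"deltas":{"type":"array"},"gripper":{"type":"number"},"squeeze":{"type":"number"}},"required":["deltas"]}

```bash
mkdir -p pics
cat > h.py <<'E'
import numpy as np, cv2
from plant import monitor, eyes, ticket
def cam(n):
    m=eyes.camera_model(n); R=cv2.Rodrigues(np.array(m["rvec"],float))[0]; return m,R,np.array(m["tvec"],float)
def p2w(c,u,v,z):
    m,R,t=c
    d=np.array([(u-m["cx"])/m["fx"],(v-m["cy"])/m["fy"]]); s=d.copy()
    for _ in range(20): s=d/(1+m["k1"]*(s@s))
    r=R.T@np.array([s[0],s[1],1]); o=-R.T@t
    return o+r*(z-o[2])/r[2]
def w2p(c,P):
    m,R,t=c; q=R@np.array(P,float)+t; s=q[:2]/q[2]; s=s*(1+m["k1"]*(s@s))
    return np.array([m["fx"]*s[0]+m["cx"],m["fy"]*s[1]+m["cy"]])
E
python3 - <<'E'
from h import *
import pickle
a=[]
for n in("scene","side","wrist"):
    c=cam(n); im=eyes.read_camera(n); cv2.imwrite(f"pics/{n}0.png",im); pickle.dump(c,open(f"{n}0.pkl","wb"))
    print(n,-c[1].T@c[2],c[0]["fx"])
    a.append(im)
cv2.imwrite("pics/all.png",cv2.resize(np.vstack([np.hstack(a[:2]),np.hstack([a[2],a[2]*0])]),(800,500),interpolation=cv2.INTER_AREA))
s=monitor.read_state();print(s)
E
```

```text
scene [-0.16225772 -0.65763636  0.70250905] 454.7551612023859
side [0.21205346 0.22043841 0.7985534 ] 410.5533502512893
wrist [0.09711688 0.59742735 0.38421513] 328.2334560016064
{'t': 0.15, 'q': array([ 1.19954804e+00,  1.30972385e-01,  1.48903354e+00,  2.29801428e-05,
        1.52299251e+00, -8.53921968e-02]), 'dq': array([-0.00217471, -0.00351176, -0.00184246, -0.00015341, -0.00010259,
        0.00044072]), 'joint_torque': array([-1.03573461e-04, -5.60476327e+01, -4.92333412e+01,  7.68271764e-02,
        3.04666080e-02, -1.32296432e-04]), 'tool_pos': array([0.16899434, 0.5752547 , 0.21783514]), 'orientation': array([-4.47447575e-01, -3.10922030e+00,  2.14248952e-03]), 'force': array([-0.08408736,  0.54067045, -0.89812908]), 'wrist_torque': array([ 0.02963003,  0.02860056, -0.02605253]), 'gripper_force': 0.0, 'opening': 0.09322912518408592}
```

View pics/scene0.png

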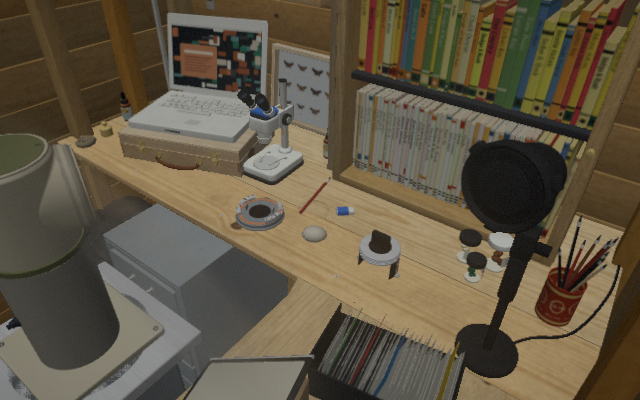

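View pics/all.png

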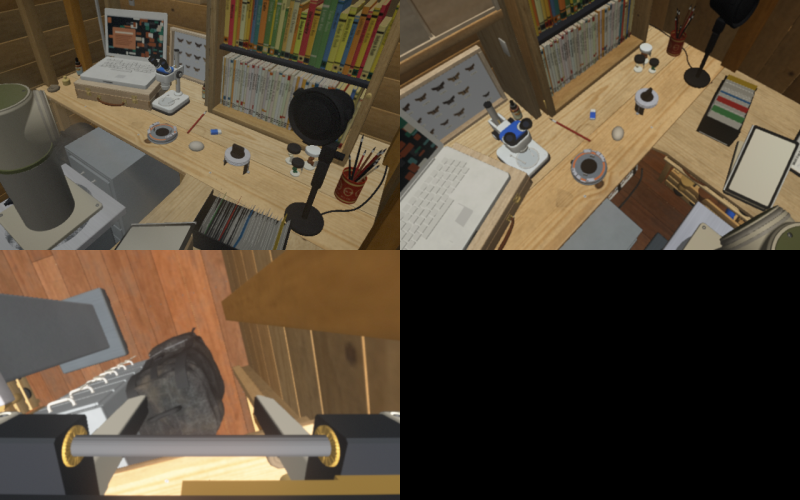

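Run:
```python
from h import *
import pickle
im=cv2.imread("pics/side0.png")[130:305,260:430]
cv2.imwrite("pics/c1.png",cv2.resize(im,None,fx=3.4,fy=3.4,interpolation=cv2.INTER_CUBIC))
c=pickle.load(open("side0.pkl","rb")); d=pickle.load(open("scene0.pkl","rb"))
for n,a,z,b in(("base",(301,266),.014,(260,211)),("peb",(347,213),.016,(314,233)),("cap",(395,155),.07,(380,248)),("eraser",(307,183),.01,(345,211))):
    print(n,p2w(c,*a,z).round(3),p2w(d,*b,z).round(3))
```

```text
base [ 0.477 -0.007  0.014] [ 0.479 -0.009  0.014]
peb [ 0.489 -0.167  0.016] [ 0.491 -0.169  0.016]
cap [ 0.49  -0.331  0.07 ] [ 0.483 -0.345  0.07 ]
eraser [ 0.614 -0.169  0.01 ] [ 0.612 -0.175  0.01 ]
```

View pics/c1.png

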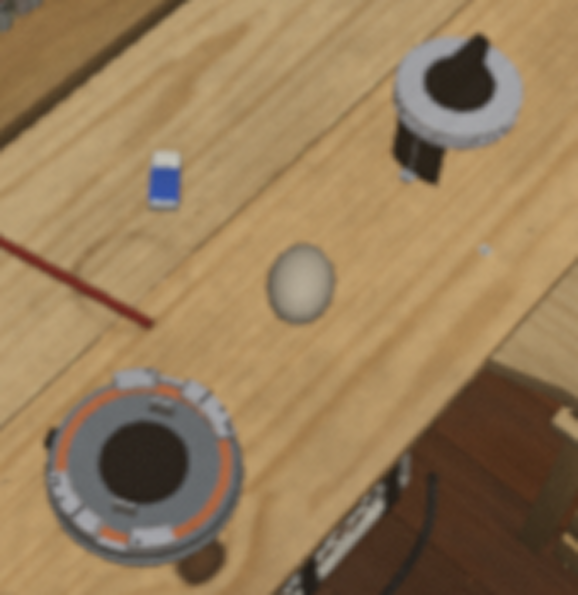

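Run:
```python
from h import *
import pickle
c=pickle.load(open("side0.pkl","rb")); d=pickle.load(open("scene0.pkl","rb"))
f=lambda x,y,z:p2w(c,260+x/3.4,130+y/3.4,z)
for n,a,b in(("stops",(162,407,.031),(124,508,.031)),("peb",(305,243,.014),(298,323,.014)),("bar",(482,42,.096),(440,88,.096)),("dots",(485,250,0),(407,177,.004)),("headLR",(395,88,.06),(521,88,.06))):
    p,q=f(*a),f(*b);v=p-q;print(n,p.round(3),q.round(3),np.degrees(np.arctan2(v[1],v[0])).round(1),np.linalg.norm(v).round(3))
for a in((123,155),(240,180),(257,150),(245,178),(300,150)): print(p2w(d,*a,0).round(3))
```

```text
stops [ 0.486 -0.037  0.031] [0.458 0.025 0.031] -65.3 0.068
peb [ 0.505 -0.195  0.014] [ 0.469 -0.145  0.014] -53.8 0.062
bar [ 0.491 -0.352  0.096] [ 0.488 -0.301  0.096] -86.3 0.05
dots [ 0.417 -0.281 -0.   ] [ 0.492 -0.29   0.004] 172.8 0.076
headLR [ 0.524 -0.307  0.06 ] [ 0.461 -0.366  0.06 ] 42.7 0.086
[0.449 0.528 0.   ]
[0.565 0.146 0.   ]
[0.718 0.224 0.   ]
[0.581 0.142 0.   ]
[0.799 0.117 0.   ]
```

Request:
arm_command(
  deltas=[
    [[1.3, -3.25, 0.05, 0, 0, -2], [1.3, -3.25, 0.05, 0, 0, -2], [1.3, -3.25, 0.05, 0, 0, -2], [1.3, -3.25, 0.05, 0, 0, -2], [1.3, -3.25, 0.05, 0, 0, -2], [1.3, -3.25, 0.05, 0, 0, -2], [1.3, -3.25, 0.05, 0, 0, -2], [1.3, -3.25, 0.05, 0, 0, -2], [1.3, -3.25, 0.05, 0, 0, -2], [1.3, -3.25, 0.05, 0, 0, -2], [1.3, -3.25, 0.05, 0, 0, -2], [1.3, -3.25, 0.05, 0, 0, -2]],
  ],
  gripper=1,
)

```text
t: 1.15
tool_pos: [0.3252, 0.1841, 0.2246]
orientation: [1.086, 2.948, 0.0]
force: [1.1, -0.1, -0.6]
opening: 0.0929
gripper_force: 0.0
```

Request:
arm_command(
  deltas=[
    [[1.55, -3.25, 0.05, 0, 0, -1.2], [1.55, -3.25, 0.05, 0, 0, -1.2], [1.55, -3.25, 0.05, 0, 0, -1.2], [1.55, -3.25, 0.05, 0, 0, -1.2], [1.55, -3.25, 0.05, 0, 0, -1.2], [1.55, -3.25, 0.05, 0, 0, -1.2], [1.55, -3.25, 0.05, 0, 0, -1.2], [1.55, -3.25, 0.05, 0, 0, -1.2], [1.55, -3.25, 0.05, 0, 0, -1.2], [1.55, -3.25, 0.05, 0, 0, -1.2], [1.55, -3.25, 0.05, 0, 0, -1.2], [0, 0, 0, 0, 0, 0]],
  ],
)

```text
t: 2.15
tool_pos: [0.4965, -0.1768, 0.2287]
orientation: [-1.422, -2.8, 0.003]
force: [0.0, 0.4, -0.4]
opening: 0.093
gripper_force: 0.0
```

```bash
cat >> h.py <<'E'
import pickle
def yaw(s=None):
    s=s or monitor.read_state(); R=cv2.Rodrigues(np.array(s["orientation"],float))[0]
    return np.degrees(np.arctan2(R[1,1],R[0,1])), R[:,2]
def snap(tag,crop=None,f=1):
    c=cam("wrist"); im=eyes.read_camera("wrist"); pickle.dump(c,open(tag+".pkl","wb")); cv2.imwrite(f"pics/{tag}.png",im)
    s=monitor.read_state(); print(s["t"],s["tool_pos"].round(4),yaw(s),s["force"].round(2),s["opening"])
    return c,im
E
python3 -c "
from h import *
c,im=snap('w1'); cv2.imwrite('pics/w1v.png',cv2.resize(im,None,fx=1.25,fy=1.25))
for P in((.472,-.006,.014),(.489,-.168,.016),(.487,-.335,.07)): print(w2p(c,P))"
```

```text
2.2 [ 0.4957 -0.1744  0.2288] (np.float64(36.21047375690321), array([-2.15254875e-03,  5.26829819e-04, -9.99997544e-01])) [ 0.04  0.39 -0.48] 0.09308651172776991
[397.72411982  31.94932918]
[320.49767098 163.90636719]
[230.8599465  290.47414094]
```

View pics/w1v.png

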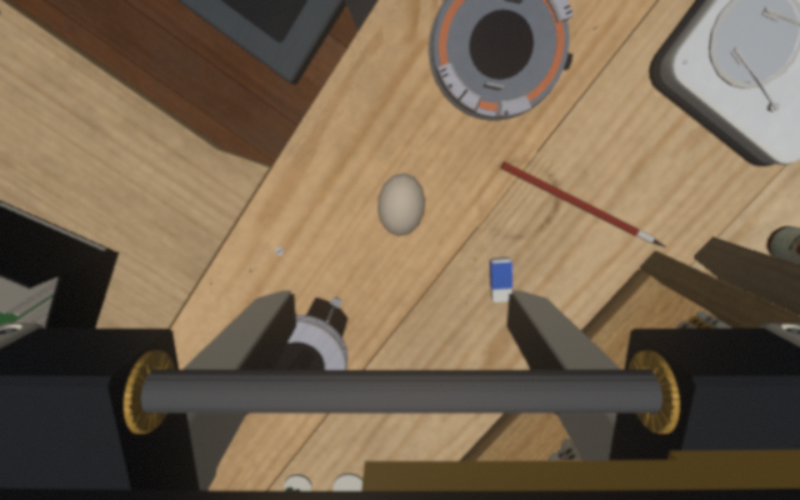

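Run:
```python
from h import *
c=pickle.load(open("w1.pkl","rb")); im=cv2.imread("pics/w1.png")
hsv=cv2.cvtColor(im,cv2.COLOR_BGR2HSV); m=np.zeros(im.shape[:2],np.uint8)
m[130:198,290:352]=(hsv[130:198,290:352,1]<80)*255
k=cv2.findContours(m,cv2.RETR_EXTERNAL,cv2.CHAIN_APPROX_NONE)[0]; k=max(k,key=cv2.contourArea)
for z in(.012,.016):
    P=np.array([p2w(c,*q[0],z)[:2] for q in k],np.float32)*1000
    print(cv2.fitEllipse(P),cv2.minAreaRect(P),hsv[163,321],hsv[140,295])
e=pickle.load(open("side0.pkl","rb"))
b=lambda x,y:p2w(c,x/1.25,y/1.25,.031)
print(b(493,86),p2w(c,501/1.25,45/1.25,.014))
```

```text
((489.25244140625, -168.01014709472656), (42.457481384277344, 57.44947052001953), 31.406538009643555) ((489.06549072265625, -168.14244079589844), (43.61685562133789, 56.97063446044922), 36.184326171875) [ 17  44 180] [ 17 101 187]
((488.8658752441406, -167.46388244628906), (42.01430892944336, 56.84980392456055), 31.40652084350586) ((488.6809387207031, -167.5948028564453), (43.16157150268555, 56.375946044921875), 36.184112548828125) [ 17  44 180] [ 17 101 187]
[ 0.49069962 -0.03997279  0.031     ] [ 0.47715024 -0.00710402  0.014     ]
```

Request:
arm_command(
  deltas=[
    [[-0.16, 0.16, -3.6, 0, 0, -0.6], [-0.16, 0.16, -3.6, 0, 0, -0.6], [-0.16, 0.16, -3.6, 0, 0, -0.6], [-0.16, 0.16, -3.6, 0, 0, -0.6], [0, 0, -3.6, 0, 0, 0], [0, 0, -2.0, 0, 0, 0], [0, 0, -0.5, 0, 0, 0], [0, 0, 0, 0, 0, 0], [0, 0, 0, 0, 0, 0]],
  ],
)

```text
t: 2.95
tool_pos: [0.4899, -0.1653, 0.0264]
orientation: [1.473, 2.774, 0.0]
force: [0.7, -0.3, 1.4]
opening: 0.0933
gripper_force: 0.0
```

Request:
arm_command(
  deltas=[
    [[-0.1, -0.25, -1.0, 0, 0, 0], [0, 0, -1.0, 0, 0, 0], [0, 0, -0.25, 0, 0, 0], [0, 0, 0, 0, 0, 0], [0, 0, 0, 0, 0, 0]],
  ],
)

```text
t: 3.37
tool_pos: [0.4881, -0.1679, 0.0025]
orientation: [-1.474, -2.774, 0.0]
force: [0.7, 0.1, 0.2]
opening: 0.0928
gripper_force: 0.0
```

Request:
arm_command(
  deltas=[
    [[0, 0, 0, 0, 0, 0], [0, 0, 0, 0, 0, 0], [0, 0, 0, 0, 0, 0], [0, 0, 0, 0, 0, 0], [0, 0, 0, 0, 0, 0], [0, 0, 0, 0, 0, 0], [0, 0, 0, 0, 0, 0], [0, 0, 0, 0, 0, 0]],
  ],
  gripper=-1,
  squeeze=15,
)

```text
t: 4.03
tool_pos: [0.4882, -0.1679, 0.0026]
orientation: [1.474, 2.774, 0.0]
force: [1.1, 0.5, 1.1]
opening: 0.0441
gripper_force: 0.4
```

Request:
arm_command(
  deltas=[
    [[0, 0, 0, 0, 0, 0], [0, 0, 0, 0, 0, 0], [0, 0, 1, 0, 0, 0], [0, 0, 3, 0, 0, 0], [0, 0, 3.5, 0, 0, 0], [0.5, 1.5, 3.5, 0, 0, -2], [0.5, 2, 2, 0, 0, -2], [0.5, 2, 0.5, 0, 0, -2], [0.5, 2, 0, 0, 0, -2], [0.5, 1.5, 0, 0, 0, -1.1], [0, 0, 0, 0, 0, 0], [0, 0, 0, 0, 0, 0]],
  ],
)

```text
t: 5.03
tool_pos: [0.5132, -0.0774, 0.138]
orientation: [1.687, 2.65, -0.0]
force: [-0.2, 0.2, -1.1]
opening: 0.0432
gripper_force: 15.0
```

```bash
python3 -c "
from h import *
c,im=snap('w2'); cv2.imwrite('pics/w2v.png',cv2.resize(im,None,fx=1.25,fy=1.25))
"
```

```text
5.0833 [ 0.513  -0.078   0.1378] (np.float64(25.007774980093373), array([-3.49534131e-04, -4.21085064e-04, -9.99999850e-01])) [ 0.1   0.21 -2.15] 0.04271633743838627
```

View pics/w2v.png

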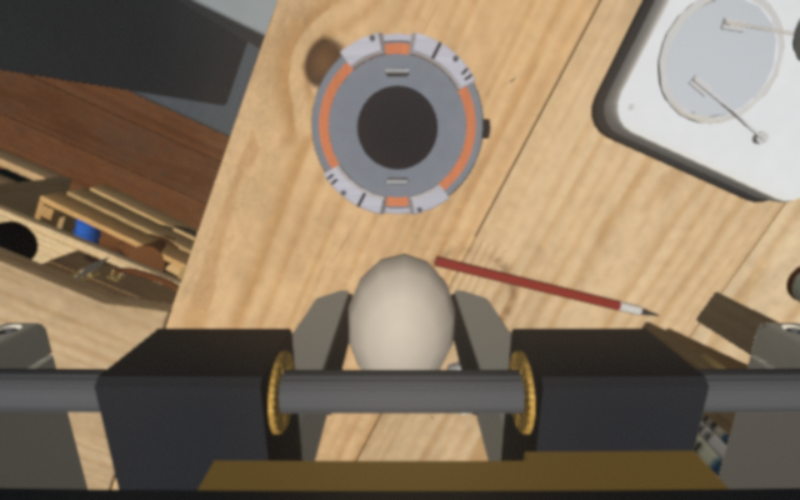

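Run:
```python
from h import *
c=pickle.load(open("w2.pkl","rb")); im=cv2.imread("pics/w2.png")
g=cv2.cvtColor(im,cv2.COLOR_BGR2GRAY); m=np.zeros_like(g); sl=(slice(60,145),slice(280,356)); m[sl]=(g[sl]<75)*255
k=max(cv2.findContours(m,0,1)[0],key=cv2.contourArea)
P=np.array([p2w(c,*q[0],.014)[:2] for q in k],np.float32)*1000; print("disc",cv2.fitEllipse(P))
b=lambda x,y,z:p2w(c,x/1.25,y/1.25,z)
for n,p,q,z in(("stops",(397,72),(397,181.5),.031),("slots",(398,42),(398,205),.02),("half",(436.5,51),(362.5,199),.028)):
    A,B=b(*p,z),b(*q,z);v=A-B;print(n,A.round(4),B.round(4),((A+B)/2).round(4),np.degrees(np.arctan2(v[1],v[0])).round(1),np.linalg.norm(v))
cv2.imwrite("pics/w2c.png",cv2.resize(im[10:185,235:405],None,fx=3.4,fy=3.4,interpolation=cv2.INTER_CUBIC))
```

```text
disc ((476.75677490234375, -7.007697105407715), (52.53874206542969, 52.87254333496094), 29.43722915649414)
stops [0.463  0.0232 0.031 ] [ 0.4914 -0.038   0.031 ] [ 0.4772 -0.0074  0.031 ] 114.9 0.0674436833223463
slots [0.4554 0.0408 0.02  ] [ 0.4993 -0.0536  0.02  ] [ 0.4774 -0.0064  0.02  ] 115.0 0.104189099553936
half [0.4798 0.0449 0.028 ] [ 0.4753 -0.0589  0.028 ] [ 0.4776 -0.007   0.028 ] 87.5 0.10384892570756075
```

View pics/w2c.png

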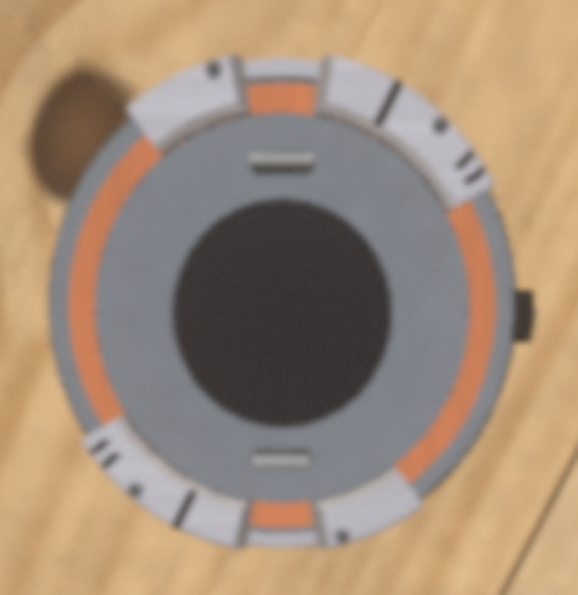

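Request:
arm_command(
  deltas=[
    [[-1.2, 2.4, 0, 0, 0, 0], [-1.2, 2.4, -1, 0, 0, 0], [-1.2, 2.3, -2, 0, 0, 0], [0, 0, -2.5, 0, 0, 0], [0, 0, -2.3, 0, 0, 0], [0, 0, -0.7, 0, 0, 0], [0, 0, 0, 0, 0, 0], [0, 0, 0, 0, 0, 0]],
  ],
)

```text
t: 5.75
tool_pos: [0.4773, -0.0077, 0.0531]
orientation: [-1.691, -2.647, 0.001]
force: [0.9, 0.8, -0.7]
opening: 0.0429
gripper_force: 15.0
```

Request:
arm_command(
  deltas=[
    [[0, 0.06, -1.5, 0, 0, 0], [0, 0, -1.0, 0, 0, 0], [0, 0, -0.6, 0, 0, 0], [0, 0, -0.3, 0, 0, 0], [0, 0, -0.15, 0, 0, 0], [0, 0, 0, 0, 0, 0], [0, 0, 0, 0, 0, 0]],
  ],
)

```text
t: 6.33
tool_pos: [0.4776, -0.0064, 0.0176]
orientation: [1.689, 2.648, 0.0]
force: [-0.8, 0.3, -0.8]
opening: 0.0431
gripper_force: 15.0
```

Request:
arm_command(
  deltas=[
    [[-0.05, -0.05, -0.05, 0, 0, 0], [0, 0, -0.05, 0, 0, 0], [0, 0, 0, 0, 0, 0], [0, 0, 0, 0, 0, 0]],
  ],
)

```text
t: 6.67
tool_pos: [0.4771, -0.0069, 0.0166]
orientation: [1.689, 2.648, 0.0]
force: [-0.8, 0.2, 2.3]
opening: 0.0428
gripper_force: 15.0
```

Request:
arm_command(
  deltas=[
    [[0, 0, 0, 0, 0, 0], [0, 0, 0, 0, 0, 0], [0, 0, 0, 0, 0, 0], [0, 0, 0, 0, 0, 0]],
  ],
  gripper=0.2,
)

```text
t: 7.0
tool_pos: [0.4767, -0.0068, 0.0161]
orientation: [-1.69, -2.648, -0.0]
force: [0.5, 1.1, 0.4]
opening: 0.0554
gripper_force: 0.0
```

Request:
arm_command(
  deltas=[
    [[0, 0, 1.0, 0, 0, 0], [0, 0, 2.5, 0, 0, 0], [0, 0, 3.5, 0, 0, 0], [1.2, -2.3, 3.0, 0, 0, 0], [1.2, -2.4, 2.1, 0, 0, 0], [1.2, -2.4, 0, 0, 0, 0], [0, 0, 0, 0, 0, 0], [0, 0, 0, 0, 0, 0]],
  ],
  gripper=0.3,
)

```text
t: 7.67
tool_pos: [0.5133, -0.0789, 0.1382]
orientation: [1.692, 2.646, 0.001]
force: [-0.2, 1.0, 0.1]
opening: 0.0606
gripper_force: 0.0
```

```bash
python3 -c "
from h import *
c,im=snap('w3'); cv2.imwrite('pics/w3c.png',cv2.resize(im[10:185,235:405],None,fx=3.4,fy=3.4,interpolation=cv2.INTER_CUBIC))
"
```

```text
7.7167 [ 0.5125 -0.078   0.1374] (np.float64(24.860418310674902), array([-3.30919641e-04,  3.85029159e-04, -9.99999871e-01])) [-0.57  0.57 -0.39] 0.060585586968244204
```

View pics/w3c.png

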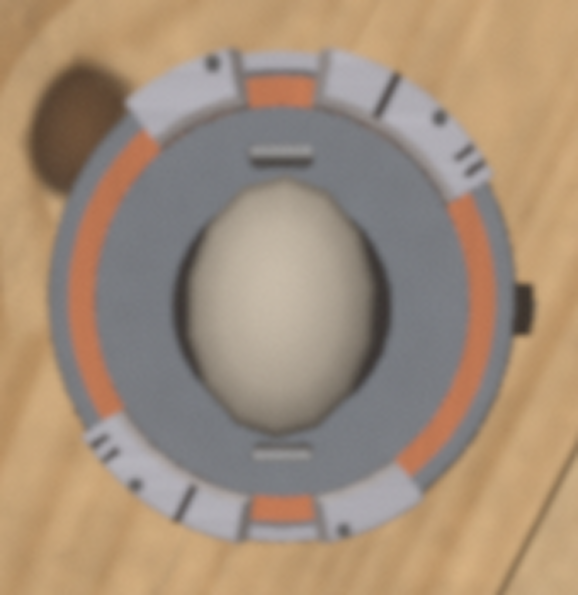

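Run:
```python
from h import *
d=pickle.load(open("scene0.pkl","rb"));s=pickle.load(open("side0.pkl","rb"))
print("foot",p2w(d,487,350,.005),p2w(s,(697-400)*1.6,78*1.6,.005),"box",p2w(d,345,312,.1),p2w(d,470,345,.1))
# lamp head triangulate: scene (512,185), side ((740-400)*1.6,10*1.6)
best=min(np.arange(.05,.7,.01),key=lambda z:np.linalg.norm(p2w(d,512,185,z)-p2w(s,546,14,z)));print(best,p2w(d,512,185,best),p2w(s,546,14,best))
for q in((470,240),(475,262),(500,245)): print(p2w(d,*q,.04))
```

```text
foot [ 0.42771435 -0.60723808  0.005     ] [ 0.4205031 -0.6068414  0.005    ] box [ 0.27734681 -0.39429365  0.1       ] [ 0.3403737  -0.58915554  0.1       ]
0.37000000000000005 [ 0.38942451 -0.57002787  0.37      ] [ 0.37118629 -0.5575719   0.37      ]
[ 0.65791558 -0.47730507  0.04      ]
[ 0.59633134 -0.51238703  0.04      ]
[ 0.68173974 -0.53677081  0.04      ]
```

Request:
arm_command(
  deltas=[
    [[-0.2, -2, 0.6, 0, 0, -2.1], [-0.2, -3.2, 0.6, 0, 0, -2.1], [-0.2, -3.4, 0.6, 0, 0, -2.1], [-0.2, -3.4, 0.5, 0, 0, -2.1], [-0.2, -3.4, 0, 0, 0, -2.1], [-0.2, -3.4, 0, 0, 0, -2.1], [-0.3, -3.4, 0, 0, 0, -2.1], [-0.3, -3.4, 0, 0, 0, -2.1], [-0.2, -3, 0, 0, 0, -2.1], [-0.2, -2.1, 0, 0, 0, -2.1], [0, 0, 0, 0, 0, 0], [0, 0, 0, 0, 0, 0]],
  ],
  gripper=1,
)

```text
t: 8.72
tool_pos: [0.4902, -0.3843, 0.1593]
orientation: [-2.143, -2.294, -0.001]
force: [0.2, 0.8, -0.2]
opening: 0.0928
gripper_force: 0.0
```

```bash
python3 -c "
from h import *
c,im=snap('w4'); cv2.imwrite('pics/w4c.png',cv2.resize(im[100:340,170:470],None,fx=2.5,fy=2.5,interpolation=cv2.INTER_CUBIC))
"
```

```text
8.7667 [ 0.4905 -0.3834  0.1594] (np.float64(3.9736115343879055), array([-0.0010748 ,  0.0017809 , -0.99999784])) [ 0.94 -0.08  0.23] 0.09310007546090271
```

View pics/w4c.png

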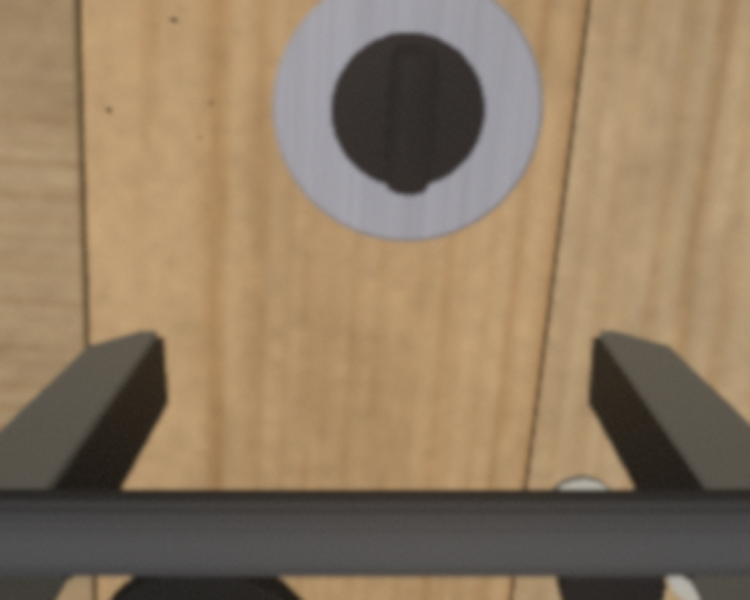

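Run:
```python
from h import *
c=pickle.load(open("w4.pkl","rb")); im=cv2.imread("pics/w4.png")
hsv=cv2.cvtColor(im,cv2.COLOR_BGR2HSV)
m=np.zeros(im.shape[:2],np.uint8); sl=(slice(60,205),slice(265,400)); m[sl]=(hsv[sl][...,1]<60)*255
m=cv2.morphologyEx(m,cv2.MORPH_OPEN,np.ones((5,5)))
k=max(cv2.findContours(m,0,1)[0],key=cv2.contourArea)
for z in(.060,.064):
    P=np.array([p2w(c,*q[0],z)[:2] for q in k],np.float32)*1000; print("head",cv2.fitEllipse(P),cv2.boundingRect(k))
g=cv2.GaussianBlur(cv2.cvtColor(im,cv2.COLOR_BGR2GRAY),(3,5),0)
for r in range(118,178,4): print(r,g[r,318:352].tolist())
```

```text
head ((495.6108093261719, -336.44476318359375), (86.13678741455078, 87.39435577392578), 178.570556640625) (279, 82, 108, 115)
head ((495.4442443847656, -336.0395202636719), (84.84107208251953, 86.0797348022461), 178.5706329345703) (279, 82, 108, 115)
118 [72, 64, 58, 56, 54, 54, 53, 53, 52, 51, 50, 48, 47, 47, 47, 47, 46, 46, 46, 47, 48, 48, 49, 50, 50, 51, 51, 53, 57, 64, 73, 86, 102, 119]
122 [52, 52, 53, 53, 52, 52, 52, 50, 48, 46, 46, 46, 47, 48, 48, 48, 48, 48, 47, 47, 47, 47, 47, 47, 46, 46, 47, 48, 49, 49, 50, 50, 51, 52]
126 [53, 52, 52, 52, 52, 52, 51, 49, 47, 46, 46, 47, 48, 49, 50, 51, 51, 50, 49, 48, 48, 47, 47, 46, 46, 45, 45, 47, 48, 49, 49, 50, 50, 50]
130 [52, 51, 51, 51, 51, 50, 49, 47, 46, 46, 46, 47, 48, 49, 50, 50, 49, 49, 48, 48, 47, 47, 46, 46, 45, 45, 45, 46, 48, 48, 49, 49, 49, 49]
134 [51, 51, 51, 51, 51, 51, 49, 47, 45, 45, 46, 47, 49, 50, 50, 50, 49, 48, 48, 47, 47, 47, 46, 45, 45, 45, 45, 47, 48, 49, 49, 49, 49, 49]
138 [50, 51, 51, 51, 50, 49, 47, 45, 45, 45, 46, 47, 48, 49, 49, 49, 48, 48, 48, 47, 46, 46, 45, 45, 44, 44, 45, 46, 47, 48, 48, 48, 49, 49]
1
[... 589 characters left out ...]
6, 45, 45, 45, 46, 47, 48, 49, 49, 48, 48, 47, 47, 47, 47, 46, 46, 45, 45, 45, 45, 46, 47, 48, 48, 48, 47, 48, 48]
162 [48, 48, 48, 48, 47, 46, 44, 44, 45, 46, 47, 48, 48, 49, 48, 48, 47, 47, 47, 47, 46, 45, 45, 44, 45, 46, 46, 47, 47, 47, 47, 47, 47, 48]
166 [49, 49, 48, 48, 48, 48, 46, 46, 46, 46, 47, 48, 48, 48, 47, 48, 48, 47, 47, 47, 46, 46, 45, 45, 46, 47, 48, 48, 48, 48, 48, 50, 55, 64]
170 [87, 74, 65, 58, 54, 51, 48, 47, 47, 48, 48, 48, 48, 48, 48, 48, 48, 48, 47, 47, 47, 46, 46, 48, 51, 55, 60, 67, 76, 88, 102, 117, 131, 144]
174 [154, 152, 149, 145, 139, 129, 112, 90, 71, 59, 53, 50, 49, 49, 48, 48, 48, 48, 49, 50, 54, 66, 87, 112, 132, 143, 149, 151, 153, 155, 155, 156, 157, 158]
```

Run:
```python
from h import *
c=pickle.load(open("w4.pkl","rb")); im=cv2.imread("pics/w4.png")
g=cv2.GaussianBlur(cv2.cvtColor(im,cv2.COLOR_BGR2GRAY),(1,7),0).astype(float)
# bar mask profile: correlate each row with the mean profile for shift
rows=range(124,164); A=[];B=[]
for r in rows:
    p=g[r]; 
    for lst,a,b in((A,322,331),(B,338,348)):
        x=np.arange(a,b); w=np.maximum(p[x].max()-p[x]-1.5,0)**2; lst.append((x*w).sum()/w.sum())
for L in(A,B,(np.array(A)+B)/2):
    f=np.polyfit(list(rows),L,1)
    for z in(.09,):
        p=p2w(c,np.polyval(f,126),126,z);q=p2w(c,np.polyval(f,162),162,z);v=p-q;print(p,q,np.degrees(np.arctan2(v[1],v[0])))
# bar end at bottom at row 177/178
print(p2w(c,332.5,177.5,.096),p2w(c,332.5,177.5,.09))
```

```text
[ 0.4898451  -0.32156748  0.09      ] [ 0.48979163 -0.34712765  0.09      ] 89.88014138358712
[ 0.50060268 -0.32082855  0.09      ] [ 0.50142946 -0.34632891  0.09      ] 91.85701065314517
[ 0.49522381 -0.32119834  0.09      ] [ 0.49561047 -0.34672847  0.09      ] 90.86769881985018
[ 0.49595248 -0.35691161  0.096     ] [ 0.49625036 -0.35814879  0.09      ]
```

Request:
arm_command(
  deltas=[
    [[0.25, 2.4, 0, 0, 0, -1.5], [0.25, 2.3, 0, 0, 0, -1.5], [0, 0, -2.5, 0, 0, 0], [0, 0, -3, 0, 0, 0], [0, 0, -2, 0, 0, 0], [0, 0, -1, 0, 0, 0], [0, 0, 0, 0, 0, 0], [0, 0, 0, 0, 0, 0]],
  ],
)

```text
t: 9.43
tool_pos: [0.4959, -0.3367, 0.0754]
orientation: [-2.201, -2.24, -0.0]
force: [0.2, 0.4, 0.5]
opening: 0.0929
gripper_force: 0.0
```

Request:
arm_command(
  deltas=[
    [[-0.03, 0.05, -0.5, 0, 0, 0], [0, 0, -0.3, 0, 0, 0], [0, 0, 0, 0, 0, 0], [0, 0, 0, 0, 0, 0]],
  ],
)

```text
t: 9.77
tool_pos: [0.4957, -0.3376, 0.0677]
orientation: [2.203, 2.239, 0.0]
force: [0.3, 0.3, -0.0]
opening: 0.093
gripper_force: 0.0
```

Request:
arm_command(
  deltas=[
    [[0, 0, 0, 0, 0, 0], [0, 0, 0, 0, 0, 0], [0, 0, 0, 0, 0, 0], [0, 0, 0, 0, 0, 0], [0, 0, 0, 0, 0, 0], [0, 0, 0, 0, 0, 0], [0, 0, 0, 0, 0, 0], [0, 0, 0, 0, 0, 0], [0, 0, 0, 0, 0, 0], [0, 0, 0, 0, 0, 0], [0, 0, 0, 0, 0, 0], [0, 0, 0, 0, 0, 0]],
  ],
  gripper=-1,
  squeeze=40,
)

```text
t: 10.77
tool_pos: [0.4954, -0.3373, 0.0671]
orientation: [-2.203, -2.239, -0.0]
force: [0.8, -0.2, -0.4]
opening: 0.0172
gripper_force: 0.0
```

Request:
arm_command(
  deltas=[
    [[0, 0, 0, 0, 0, 0], [0, 0, 0, 0, 0, 0], [0, 0, 0, 0, 0, 0], [0, 0, 0, 0, 0, 0], [0, 0, 0, 0, 0, 0]],
  ],
)

```text
t: 11.18
tool_pos: [0.4954, -0.3373, 0.0671]
orientation: [-2.203, -2.239, 0.0]
force: [0.1, 0.4, -1.7]
opening: 0.0132
gripper_force: 40.0
```

Request:
arm_command(
  deltas=[
    [[0, 0, 1, 0, 0, 0], [0, 0, 2.5, 0, 0, 0], [0, 0, 3, 0, 0, 0], [0, 0, 1.5, 0, 0, 0], [0, 0, 0, 0, 0, 0], [0, 0, 0, 0, 0, 0]],
  ],
)

```text
t: 11.68
tool_pos: [0.496, -0.3378, 0.1483]
orientation: [2.202, 2.238, 0.0]
force: [0.2, -0.1, -3.0]
opening: 0.0126
gripper_force: 40.0
```

```bash
python3 -c "
from h import *
s=monitor.read_state(); print(s['tool_pos'],yaw(s),s['force'],s['opening'],s['gripper_force'])
"
```

```text
[ 0.49600471 -0.33779267  0.14830607] (np.float64(0.9262629303934826), array([ 0.00181556, -0.00149421, -0.99999724])) [ 0.15027786 -0.0859728  -3.0123952 ] 0.012556588044206897 39.98654007911682
```

Request:
arm_command(
  deltas=[
    [[-0.1, 2, 0, 0, 0, 2], [-0.2, 3.2, 0, 0, 0, 2.2], [-0.2, 3.5, 0, 0, 0, 2.2], [-0.2, 3.5, 0, 0, 0, 2.2], [-0.2, 3.5, 0, 0, 0, 2.2], [-0.2, 3.5, 0, 0, 0, 2.2], [-0.2, 3.5, 0, 0, 0, 2.2], [-0.2, 3.5, 0, 0, 0, 2.2], [-0.2, 3.3, 0, 0, 0, 2.2], [-0.2, 2, 0, 0, 0, 2.2], [0, 1.5, 0, 0, 0, 2.2], [0, 0, 0, 0, 0, 0]],
  ],
)

```text
t: 12.68
tool_pos: [0.4747, -0.0045, 0.1449]
orientation: [-1.681, -2.649, 0.001]
force: [-0.2, -0.3, -2.9]
opening: 0.013
gripper_force: 40.0
```

Request:
arm_command(
  deltas=[
    [[0, 0, 0, 0, 0, 0], [0, 0, 0, 0, 0, 0], [0, 0, 0, 0, 0, 0], [0, 0, 0, 0, 0, 0]],
  ],
)

```text
t: 13.02
tool_pos: [0.4763, -0.0083, 0.1467]
orientation: [-1.692, -2.646, 0.001]
force: [0.1, -0.6, -2.8]
opening: 0.0127
gripper_force: 40.0
```

```bash
python3 -c "
from h import *
s=monitor.read_state(); print(s['t'],s['tool_pos'],yaw(s),s['force'],s['opening'],s['gripper_force'])
c,im=snap('w5')
S=cam('side'); si=eyes.read_camera('side'); pickle.dump(S,open('s5.pkl','wb')); cv2.imwrite('pics/s5.png',si)
a=cv2.resize(im[0:240,170:470],(400,320)); b=cv2.resize(si[195:315,225:375],(400,320),interpolation=cv2.INTER_CUBIC)
sc=eyes.read_camera('scene'); cv2.imwrite('pics/sc5.png',sc)
d=cv2.resize(sc[150:240,200:320],(400,300),interpolation=cv2.INTER_CUBIC)
cv2.imwrite('pics/v5.png',np.vstack([np.hstack([a,b])[:300],np.hstack([d,d*0])]))
"
```

```text
13.0167 [ 0.47626625 -0.00829299  0.146734  ] (np.float64(24.817267909613925), array([-7.04153183e-04, -1.40597694e-04, -9.99999742e-01])) [ 0.0521432  -0.61138958 -2.79278828] 0.012737028403128847 39.98662233352661
13.0667 [ 0.4764 -0.0082  0.1469] (np.float64(24.826970550895886), array([-3.71074149e-04, -1.07808801e-04, -9.99999925e-01])) [ 0.23 -0.15 -2.88] 0.012773452839509937
```

View pics/v5.png

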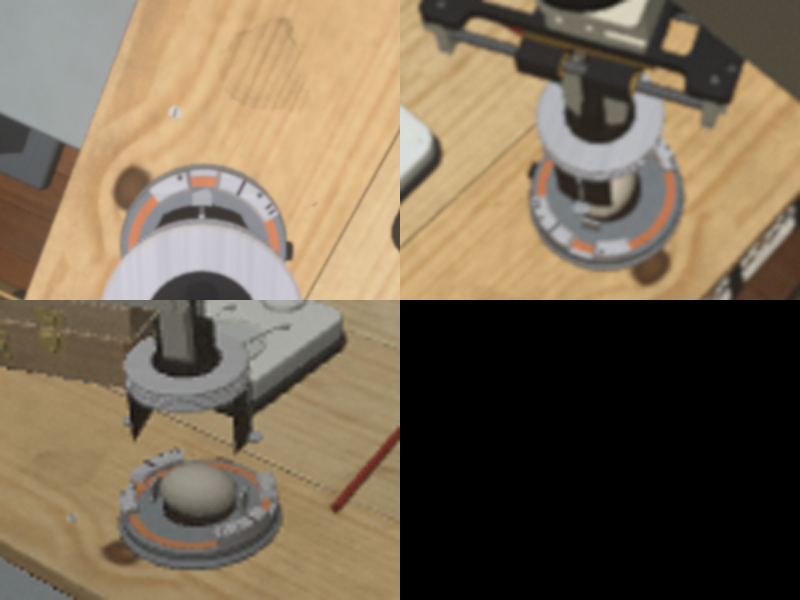

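Request:
arm_command(
  deltas=[
    [[0.1, 0.03, -1, 0, 0, 0.2], [0, 0, -1.5, 0, 0, 0], [0, 0, -1.2, 0, 0, 0], [0, 0, -0.7, 0, 0, 0], [0, 0, 0, 0, 0, 0], [0, 0, 0, 0, 0, 0], [0, 0, 0, 0, 0, 0]],
  ],
)

```text
t: 13.75
tool_pos: [0.4778, -0.0071, 0.1036]
orientation: [1.685, 2.651, 0.0]
force: [-0.9, 0.3, -2.3]
opening: 0.0128
gripper_force: 40.0
```

```bash
python3 -c "
from h import *
c,im=snap('w6')
P=np.array([.477,-.007,0]);y=np.array([np.cos(np.radians(115)),np.sin(np.radians(115)),0])
x=np.array([np.cos(np.radians(25)),np.sin(np.radians(25)),0])
s=monitor.read_state();C=s['tool_pos']+.001*y;f=C[2]-.0671
for n,Q in(('lugL',C+y*.052-x*.005),('lugR',C+y*.052+x*.005)):
    Q=Q.copy();Q[2]=f+.0055;print(n,w2p(c,Q))
for n,Q in(('slotL',P+y*.058-x*.0105),('slotR',P+y*.058+x*.0105)):
    Q=Q.copy();Q[2]=.027;print(n,w2p(c,Q))
cv2.imwrite('pics/v6.png',cv2.resize(im[95:215,240:400],(800,600),interpolation=cv2.INTER_CUBIC))
"
```

```text
13.8 [ 0.478  -0.0071  0.1039] (np.float64(25.128980660333124), array([ 1.18723343e-03, -1.27215488e-04, -9.99999287e-01])) [ 0.03 -0.49 -1.76] 0.012627118074045204
lugL [314.40436984 141.02322955]
lugR [328.95469502 141.06001062]
slotL [305.9898545  131.27735281]
slotR [334.84647664 131.35087888]
```

View pics/v6.png

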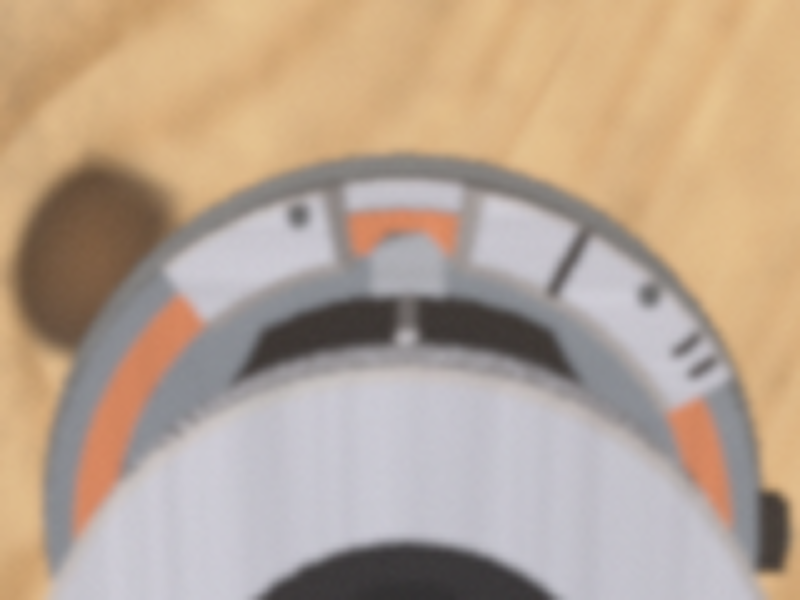

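Request:
arm_command(
  deltas=[
    [[-0.07, -0.03, -0.4, 0, 0, 0], [0, 0, -0.4, 0, 0, 0], [0, 0, -0.4, 0, 0, 0], [0, 0, -0.3, 0, 0, 0], [0, 0, 0, 0, 0, 0], [0, 0, 0, 0, 0, 0]],
  ],
)

```text
t: 14.3
tool_pos: [0.4765, -0.0073, 0.0878]
orientation: [-1.685, -2.651, 0.0]
force: [0.3, 0.8, -1.4]
opening: 0.0129
gripper_force: 40.0
```

Request:
arm_command(
  deltas=[
    [[0, 0, -0.25, 0, 0, 0], [0, 0, -0.2, 0, 0, 0], [0, 0, -0.15, 0, 0, 0], [0, 0, -0.05, 0, 0, 0], [0, 0, 0, 0, 0, 0], [0, 0, 0, 0, 0, 0]],
  ],
)

```text
t: 14.8
tool_pos: [0.4767, -0.0073, 0.0816]
orientation: [-1.685, -2.651, 0.0]
force: [0.1, -0.5, -1.8]
opening: 0.0127
gripper_force: 40.0
```

Request:
arm_command(
  deltas=[
    [[0, 0, -0.05, 0, 0, 0], [0, 0, -0.05, 0, 0, 0], [0, 0, -0.03, 0, 0, 0], [0, 0, 0, 0, 0, 0], [0, 0, 0, 0, 0, 0], [0, 0, 0, 0, 0, 0]],
  ],
)

```text
t: 15.3
tool_pos: [0.4771, -0.0073, 0.0811]
orientation: [1.685, 2.651, 0.001]
force: [-3.1, 0.9, 5.0]
opening: 0.013
gripper_force: 40.0
```

Request:
arm_command(
  deltas=[
    [[0, 0, 0.06, 0, 0, -1], [0, 0, 0, 0, 0, -2.5], [0, 0, 0, 0, 0, -2.5], [0, 0, 0, 0, 0, -2.5], [0, 0, 0, 0, 0, -2.5], [0, 0, 0, 0, 0, -2.5], [0, 0, 0, 0, 0, -2.5], [0, 0, 0, 0, 0, -2.5], [0, 0, 0, 0, 0, -2.5], [0, 0, 0, 0, 0, -2], [0, 0, 0, 0, 0, 0], [0, 0, 0, 0, 0, 0]],
  ],
)

```text
t: 16.3
tool_pos: [0.4771, -0.0073, 0.081]
orientation: [2.179, 2.263, 0.001]
force: [1.8, 0.9, -0.4]
opening: 0.013
gripper_force: 40.0
```

Run:
```python
from h import *
c,im=snap('w7'); s=monitor.read_state(); print(s['wrist_torque'],s['gripper_force'])
# lug/pointer-rib location: polar unwrap around base at leg/claw levels -> predicted pixels for half mark
P=np.array([.477,-.007])
for n,a,r,z in(('mark in',88,.046,.028),('mark out',88,.058,.028)):
    print(n,w2p(c,[P[0]+r*np.cos(np.radians(a)),P[1]+r*np.sin(np.radians(a)),z]))
th=np.radians(np.arange(70,125,.5)); g=cv2.cvtColor(im,cv2.COLOR_BGR2GRAY)
for r,z in((.056,.028),(.0505,.028),(.0445,.030),(.0445,.036)):
    U=np.array([w2p(c,[P[0]+r*np.cos(a),P[1]+r*np.sin(a),z]) for a in th],np.float32)
    v=cv2.remap(g,U[:,0].copy(),U[:,1].copy(),1)[:,0]; print(r,z,dict(zip(np.degrees(th).round(1).tolist()[20:60],v.tolist()[20:60])))
```

```text
16.35 [ 0.4771 -0.0073  0.0811] (np.float64(2.1801375321951877), array([ 8.09075887e-04,  2.64323515e-05, -9.99999672e-01])) [2.08 0.23 0.38] 0.0127925207078918
[ 0.06321592 -0.30905573  0.06007934] 39.98881280422211
mark in [326.64698864 152.15577643]
mark out [328.06007655 133.97638887]
0.056 0.028 {80.0: 189, 80.5: 189, 81.0: 190, 81.5: 190, 82.0: 189, 82.5: 189, 83.0: 189, 83.5: 189, 84.0: 189, 84.5: 189, 85.0: 189, 85.5: 184, 86.0: 174, 86.5: 153, 87.0: 120, 87.5: 102, 88.0: 102, 88.5: 129, 89.0: 158, 89.5: 177, 90.0: 187, 90.5: 189, 91.0: 190, 91.5: 191, 92.0: 191, 92.5: 190, 93.0: 189, 93.5: 189, 94.0: 190, 94.5: 189, 95.0: 190, 95.5: 191, 96.0: 191, 96.5: 192, 97.0: 193, 97.5: 193, 98.0: 193, 98.5: 195, 99.0: 195, 99.5: 196}
0.0505 0.028 {80.0: 199, 80.5: 198, 81.0: 197, 81.5: 197, 82.0: 196, 82.5: 195, 83.0: 194, 83.5: 193, 84.0: 192, 84.5: 190, 85.0: 187, 85.5: 178, 86.0: 164, 86.5: 141, 87.0: 116, 87.5: 97, 88.0: 100, 88.5: 122, 89.0: 148, 89.5: 170, 90.0: 182, 90.5: 189, 91.0: 191, 91.5: 191, 92.0: 191, 92.5: 191, 93.0: 191, 93.5: 191, 94.0: 191, 94.5: 191, 95.0: 191, 95.
[... 226 characters left out ...]
5, 86.0: 68, 86.5: 74, 87.0: 79, 87.5: 83, 88.0: 82, 88.5: 80, 89.0: 79, 89.5: 79, 90.0: 81, 90.5: 85, 91.0: 89, 91.5: 95, 92.0: 100, 92.5: 103, 93.0: 103, 93.5: 101, 94.0: 96, 94.5: 91, 95.0: 85, 95.5: 81, 96.0: 78, 96.5: 78, 97.0: 77, 97.5: 75, 98.0: 73, 98.5: 70, 99.0: 67, 99.5: 65}
0.0445 0.036 {80.0: 55, 80.5: 55, 81.0: 55, 81.5: 54, 82.0: 53, 82.5: 54, 83.0: 55, 83.5: 55, 84.0: 55, 84.5: 55, 85.0: 55, 85.5: 55, 86.0: 55, 86.5: 56, 87.0: 56, 87.5: 56, 88.0: 56, 88.5: 56, 89.0: 57, 89.5: 58, 90.0: 61, 90.5: 67, 91.0: 75, 91.5: 83, 92.0: 91, 92.5: 95, 93.0: 95, 93.5: 93, 94.0: 87, 94.5: 78, 95.0: 69, 95.5: 62, 96.0: 58, 96.5: 57, 97.0: 57, 97.5: 56, 98.0: 56, 98.5: 55, 99.0: 55, 99.5: 55}
```

Request:
arm_command(
  deltas=[
    [[0, 0, 0, 0, 0, -1.5], [0, 0, 0, 0, 0, -1.5], [0, 0, 0, 0, 0, -1.2], [0, 0, 0, 0, 0, -0.5], [0, 0, 0, 0, 0, 0], [0, 0, 0, 0, 0, 0], [0, 0, 0, 0, 0, 0]],
  ],
)

```text
t: 16.93
tool_pos: [0.477, -0.0073, 0.081]
orientation: [2.27, 2.171, 0.001]
force: [3.5, 0.4, -1.8]
opening: 0.0128
gripper_force: 40.0
```

```bash
cat > chk.py <<'E'
from h import *
c,im=snap('w8'); P=np.array([.477,-.007]); th=np.radians(np.arange(80,100,.5)); g=cv2.cvtColor(im,cv2.COLOR_BGR2GRAY)
print(monitor.read_state()['wrist_torque'])
for r,z in((.056,.028),(.0445,.034),(.0445,.038)):
    U=np.array([w2p(c,[P[0]+r*np.cos(a),P[1]+r*np.sin(a),z]) for a in th],np.float32)
    v=cv2.remap(g,U[:,0].copy(),U[:,1].copy(),1)[:,0].astype(float); d=abs(v-np.median(v)); d[d<.35*d.max()]=0
    print(r,z,(np.degrees(th)*d).sum()/d.sum(),v.astype(int).tolist())
E
python3 chk.py
```

```text
16.9833 [ 0.477  -0.0073  0.0811] (np.float64(-2.547483795835547), array([ 6.14793385e-04,  6.58434216e-05, -9.99999809e-01])) [ 3.23  0.24 -1.97] 0.012460509251742668
[ 0.05225514 -0.6913434   0.15959609]
0.056 0.028 87.6830808080808 [189, 189, 189, 189, 189, 188, 188, 188, 188, 188, 185, 180, 167, 142, 116, 96, 101, 128, 155, 177, 186, 188, 189, 189, 190, 189, 189, 190, 189, 189, 189, 189, 190, 191, 191, 193, 193, 194, 195, 195]
0.0445 0.034 88.29227053140097 [55, 56, 57, 58, 60, 62, 62, 64, 64, 64, 63, 65, 70, 78, 85, 92, 95, 96, 93, 87, 81, 72, 67, 65, 64, 63, 63, 62, 60, 58, 57, 56, 56, 55, 56, 56, 56, 55, 56, 56]
0.0445 0.038 88.2983193277311 [54, 55, 55, 54, 55, 55, 55, 55, 56, 56, 56, 59, 65, 74, 82, 89, 93, 94, 92, 85, 77, 67, 61, 58, 57, 56, 56, 56, 56, 55, 54, 55, 55, 55, 55, 55, 54, 54, 54, 54]
```

Request:
arm_command(
  deltas=[
    [[0, 0, 0, 0, 0, -0.7], [0, 0, 0, 0, 0, 0], [0, 0, 0, 0, 0, 0], [0, 0, 0, 0, 0, 0], [0, 0, 0, 0, 0, 0], [0, 0, 0, 0, 0, 0]],
  ],
)

```text
t: 17.48
tool_pos: [0.4769, -0.0073, 0.0811]
orientation: [2.284, 2.157, 0.0]
force: [3.4, 0.4, 0.1]
opening: 0.0128
gripper_force: 40.0
```

```bash
python3 chk.py
python3 - <<'E'
from h import *
for n,f,sl in(("scene","sc5",(slice(150,240),slice(200,320))),("side","s5",(slice(195,315),slice(225,375)))):
    a=eyes.read_camera(n); b=cv2.imread(f"pics/{f}.png"); z=cv2.imread(f"pics/{n}0.png")
    print(n,a[sl].reshape(-1,3).max(0),b[sl].reshape(-1,3).max(0),a[sl].mean((0,1)),b[sl].mean((0,1)),a.mean((0,1)),z.mean((0,1)))
for t in("w6","w7","w8"):
    i=cv2.imread(f"pics/{t}.png")[95:215,240:400]; print(t,i.reshape(-1,3).max(0),i.mean((0,1)))
E
```

```text
17.5333 [ 0.4769 -0.0073  0.081 ] (np.float64(-3.2719771129482123), array([ 3.64395364e-04, -2.16824445e-05, -9.99999933e-01])) [4.21 0.91 0.52] 0.01260466366099724
[ 0.03003385 -0.77286281  0.09548779]
0.056 0.028 87.6896551724138 [189, 189, 189, 189, 189, 189, 188, 188, 188, 187, 185, 180, 162, 136, 110, 87, 97, 120, 149, 174, 184, 188, 190, 190, 189, 189, 189, 189, 189, 190, 190, 190, 190, 191, 192, 193, 193, 194, 195, 195]
0.0445 0.034 87.77832512315271 [58, 58, 58, 60, 61, 62, 63, 63, 63, 64, 67, 72, 78, 85, 91, 95, 95, 93, 87, 79, 71, 66, 63, 63, 63, 63, 61, 59, 57, 55, 55, 55, 55, 55, 55, 56, 56, 55, 55, 55]
0.0445 0.038 87.7970711297071 [55, 55, 53, 54, 55, 54, 54, 55, 55, 56, 59, 65, 73, 81, 88, 93, 93, 91, 84, 76, 66, 60, 56, 56, 56, 55, 55, 55, 55, 55, 56, 55, 53, 53, 54, 55, 55, 54, 55, 56]
scene [170 175 172] [170 174 172] [ 92.51768519 115.54166667 129.49851852] [ 96.25009259 121.17777778 136.63305556] [68.02908594 86.41180859 96.20909375] [68.68444141 87.09538672 97.23426563]
side [216 218 215] [220 222 219] [ 93.65566667 120.715      138.82088889] [102.85572222 131.99511111 152.20794444] [ 89.38271484 107.96244922 119.61057813] [ 82.35953516 103.75485937 118.44184375]
w6 [213 205 229] [145.72260417 164.25734375 184.45      ]
w7 [206 204 225] [142.87885417 160.704375   180.85151042]
w8 [205 196 224] [141.95854167 159.88473958 180.08838542]
```

```bash
python3 -c "
from h import *
print(ticket.close_job())"
```

```text
the job is handed in; nothing more can be done
None
```

The pebble lies centred between the stops and the cap is fully down. It is turned clockwise to within about 0.1° of the half-turn mark, short of the lock, and still gripped at 40 N; I handed the job in at about 17.6 s, but brightness readings in the cameras showed no visible light from the lamp, so I could not confirm that it lit.

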